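Fit the square drive shaft into the gear unit

TASK

Take the square shaft (the one with the blue square head) out of its stand and fit it down through the round bearing bore of the gear unit and the square hole of the gear inside, until its collar sits flush on the top plate, and let go of it. The gear stands at an unknown angle out of sight, so rest the shaft lightly on it and turn the shaft by feel until its square drops into the hole; press gently all along, never force it. Leave the black-headed shaft and the other things on the bench where they are.

Things in the scene. Friction and masses are not known exactly. Their poses are not given: they have to be found in the camera images.
- square_shaft: Shaft to fit: square steel shank 16 x 16 mm, 46 mm long (last 4 mm at the tip 15.2 mm square), collar 34 mm across and 5 mm thick, blue head 24 x 24 x 30 mm. 81 mm long, about 0.2 kg. Origin: middle of the tip's end face; z up to the head; x, y square to the faces of shank and head. It starts upright at any yaw in one of the stand's two holes, tip 10 mm above the bench.
- shaft_collar (a point): Centre of the underside of the square shaft's collar, 46 mm above the tip on the shaft's axis. At the start it rests on the stand's top.
- shaft_head (a point): Middle of the square shaft's blue head, 66 mm above the tip on the axis: grip here from above by two opposite faces, 24 mm apart. The head reaches 15 mm above and below this point.
- gear_unit: Gear unit fixed to the bench: aluminium top plate 110 x 96 x 18 mm on four standoffs over a dark base plate, a toothed brass gear between. Origin on the bench under the middle; x along the 110 mm side, z up. The plate's upper face is 56 mm above the bench (screw heads near its corners rise 3.5 mm more). Seated, the shaft's tip hangs free, 10 mm above the bench.
- bore_mouth (a point): Centre of the mouth of the round bearing bore in the top plate's middle, level with its upper face, z up along the bore. The bore is 24.5 mm across, with a 2 mm chamfer, and 18 mm deep.
- gear_face (a point): Centre of the gear's upper face, 20 mm below the bore's mouth on the same axis. The gear is 20 mm thick with a square through hole 17.2 mm wide. Its angle differs each time and is not reported by any axis here; the shaft fits any of four ways round. Its bearing is stiff (0.1 N m): rubbing with under 10 N does not turn it, but once the square is in it turns with the shaft.
- shaft_stand: Grey stand block fixed to the bench, 56 x 170 x 56 mm, with two round 26 mm holes 90 mm apart along its long (y) side, in each of which a shaft stands. Origin on the bench under its middle.
- round_shaft: Bystander in the other hole of the stand: shaft of the same lengths with a round 16 mm shank and a round black head 24 mm across. Origin at its tip.
- beaker_b: Bystander: white beaker filled with screws, 92 x 88 x 169 mm, origin under its middle.
- pack_kraft: Bystander: small brown carton, 60 x 85 x 50 mm, origin under its middle.
- pack_blue_a: Bystander: small blue carton, 63 x 82 x 64 mm, origin under its middle.
- coupler: Bystander: grey pipe coupler, 52 x 37 x 37 mm, origin under its middle.
- pack_striped: Bystander: small white carton with red stripes, 50 x 62 x 45 mm, origin under its middle.
- bag_tall: Obstacle, part of the room: clear plastic bag standing upright and stiff on the bench between gear unit and stand, always in the same place, 57 x 71 mm and 197 mm tall, origin under its middle. Carry the shaft over it or round it.
Things that resemble listed ones, but are neither listed nor needed, are in the scene too. Leave any pink or purple look-alike of the square_shaft alone.

How it is judged:
On the way:
1. the square shaft is lifted clear of the stand, upright (height (world z) of square_shaft above 0.06 m and angle between square_shaft's own z axis and vertical below 0.2 rad), for 0.1 s.
At the end, for the whole second after the job is handed in: The square shaft stands in the gear unit at rest: underside of its collar less than 2 mm above (and no more than 3 mm below) the mouth of the bore, within 3 mm of its centre sideways, tilted less than 0.06 rad (z of shaft_collar in the frame of bore_mouth between -0.003 and 0.002 m and horizontal distance between shaft_collar and bore_mouth below 0.003 m and angle between square_shaft's own z axis and vertical below 0.06 rad and linear speed of square_shaft below 0.01 m/s); the robot touches nothing.
It fails at once if the square shaft is forced: all its contacts with the gear unit and gear together exceed 40 N (contact force between square_shaft and gear_unit above 40 N).
It fails at once if the black-headed round shaft or another bystander is moved by more than 30 mm (distance of any of round_shaft, beaker_b, pack_kraft, pack_blue_a, coupler, pack_striped from where it was at the start of the episode above 0.03 m).
It also fails if it takes over 72 s, if anything falls off the work surface, if the arm or the gripper's body presses on something with over 40 N, if the wrist force passes 120 N, or if a joint passes its speed limit or range.

ROBOT

A 7-joint arm with a two-finger parallel gripper is mounted at the origin on a cart in front of the work surface, level with it; the furniture and walls round the work are solid. World frame = base frame: x ahead of the robot, y to its left, z up, the work surface at z = 0. Lengths are in m, angles in rad, forces in N, time in s.
With the tool pointing down it reaches from about 0.35 to 0.9 m from the base axis. Payload 8.1 kg.
Tool frame: the origin (TCP) lies midway between the tips of the shut fingers; the grasp point (between the pads) lies arm.grasp_offset behind it (arm.grasp_offset is the distance from the TCP to the grasp point, in m); z points along the fingers, y is the line along which they close (so a half turn about z gives the same grasp; the last joint's range is limited). The gripper opens to 92 mm and grips with 3 to 60 N. Pads are 19 mm wide; open, the fingers measure 130 mm over their backs; the gripper's body (75 mm by 190 mm) begins 47 mm behind the grasp point.
Start: joints at [1.224, 0.434, 0.025, 1.573, -0.012, 1.134, -0.075], TCP at [0.151, -0.607, 0.198] pointing down, gripper open.
Joint ranges: [-2.62, 2.62], [-0.44, 2.09], [-1.27, 1.32], [0.08, 2.57], [-1.32, 4.46], [0.12, 2], [-2.74, 2.74]. Speed limits (rad/s): [2.22, 2.22, 3.01, 3.01, 3.14, 3.14, 3.14].

INTERFACE

Orientations are given as a rotation vector (axis times angle).
In Python, from cell import observe, imaging, arm gives the robot as it stands.
- The arm moves only by the tool apply_moves, never from a script. Its argument "commands" is a list of rows, each a list of 5 numbers: the opening in per cent of the stroke, from 0 (shut) to 100 (fully open), then the shift along the world's x, y, z in units of 0.06 m (1.0 is 0.06 m), then the turn about the world's z in units of 0.5 rad (1.0 is 0.5 rad). A call has 1 to 12 rows; each row shifts and turns the commanded pose from where the row before left it; what a row does not reach is not made up. A row lasts 1/8 s, in which the tool goes at most 62.5 mm and 10.7 degrees, less where a joint would pass 70% of its speed; a pose out of reach is approached as far as the arm can. A call with a number of a shift or a turn outside -1 to 1 is refused whole. A call with a gripper value outside its range is refused whole. The fingers move at their own pace and stop on an object; "newtons" is the grip in N (left out, the last holds). Time passes only in rows, so rows that do not move let the fingers close. It gives the time, the measured TCP pose, the force, the opening and the grip force at its end, in the units of the state.
- observe(): the state, without advancing time (a new reading comes with each control period).
- imaging.get_image(name): name is "scene" or "top" or "wrist"; returns (picture, depth): 384x512x3 uint8, red, green, blue; 384x512 float32, m along the optical axis (not along the pixel's ray), 0 where there is no reading.
- imaging.camera_params(name): a dict with "camera_matrix" (3x3 intrinsics, pixels), "origin" and "rotation" of the camera in the world; the wrist camera has in their place "tool_from_camera" (4x4, takes a point from camera to tool coordinates, whose origin is the TCP and whose axes are the flange's). Camera axes: x right, y up, looking along -z (the intrinsics and any distortion apply to the point x, -y, -z); pixel columns grow to the right and rows downward; lengths in m; the calibration is good to about 2 mm. The wrist camera is an equidistant fisheye: a pixel r from the principal point sees the ray r / f radians off the axis. A picture is of the moment at which its call begins: read the wrist's pose just before it. camera_params takes no time and is no camera call.
- arm.sign_off(): hands the job in; it is judged then, once.
The state is a dict: "clock": time; "joints": joint angles; "dq": joint speeds; "joint_efforts": joint torques, N m; "position": TCP position; "ee_rot": TCP orientation; "force": force on the tool from outside, world axes, zero at the start; "ft_torque": the same for the moment, N m; "width": opening from 0.0 (shut) to 1.0 (fully open); "gripper_force": force on a finger pad.
Only numpy, scipy, OpenCV 4.12 (cv2) and the standard library are available. Lean on these libraries where they do the work, as an engineer would, in place of code of your own. Each camera call takes 0.05 s, during which the arm holds its last target. There are 200 camera calls.

## Working session

There is one attempt and no reset: what is moved stays moved. The work goes in short steps, Python scripts to look and compute and a tool call to move; the robot and the scene stay as the last step left them, time stands still between calls to the robot, and variables do not carry over. Pictures are saved under pics/ and viewed, at most 10 in all, crops included, and the job is handed in when it is done.

Besides the shell and the picture viewer there is one more tool, called after "Emit:" as name(argument=value, ...) on one line, values as JSON. apply_moves: Moves the arm, as the interface text tells. Its arguments: {"type":"object","properties":{"commands":{"type":"array"},"newtons":{"type":"number"}},"required":["commands"]}

```bash
mkdir -p pics; cat > h.py <<'E'
import numpy as np, cv2
from cell import observe, imaging, arm
def cloud(n):
    im,d=imaging.get_image(n); p=imaging.camera_params(n)
    K=np.array(p["camera_matrix"]); h,w=d.shape
    u,v=np.meshgrid(np.arange(w),np.arange(h))
    c=np.stack([(u-K[0,2])/K[0,0]*d,-(v-K[1,2])/K[1,1]*d,-d],-1)
    W=c@np.array(p["rotation"]).T+np.array(p["origin"])
    W[d==0]=np.nan
    return im,d,W
E
python3 - <<'E'
from h import *
for n in("top","scene"):
    im,d,W=cloud(n); np.save(n+".npy",W); cv2.imwrite(n+".png",im[...,::-1]); cv2.imwrite(f"pics/{n}.png",cv2.resize(im[...,::-1],(800,600)))
    p=imaging.camera_params(n); print({k:np.round(v,3).tolist() if not isinstance(v,str) else v for k,v in p.items()})
print(observe(), arm.grasp_offset)
print(imaging.camera_params("wrist"))
E
```

```text
Traceback (most recent call last):
  File "h.py", line 8, in cloud
    W=c@np.array(p["rotation"]).T+np.array(p["origin"])
      ~~~~~~~~~~~~~~~~~~~~~~~~~~~^~~~~~~~~~~~~~~~~~~~~~
ValueError: operands could not be broadcast together with shapes (384,512) (3,)
```

```bash
sed -i 's/np.array(p\["rotation"\]).T/cv2.Rodrigues(np.array(p["rotation"],float))[0].T/' h.py
python3 - <<'E'
from h import *
for n in("top","scene"):
    p=imaging.camera_params(n); print(p)
    im,d,W=cloud(n); np.save(n+".npy",W); cv2.imwrite(n+".png",im[...,::-1]); cv2.imwrite(f"pics/{n}.png",cv2.resize(im[...,::-1],(800,600)))
print(observe(), arm.grasp_offset)
print(imaging.camera_params("wrist"))
E
```

```text
{'camera_matrix': array([[494.26025252,   0.        , 253.24695203],
       [  0.        , 494.26025252, 190.86506758],
       [  0.        ,   0.        ,   1.        ]]), 'origin': array([0.41116671, 0.02408397, 1.90296826]), 'rotation': array([ 0.06554975, -0.09357399, -1.55134916])}
{'camera_matrix': array([[391.09480115,   0.        , 261.5940814 ],
       [  0.        , 391.09480115, 184.66673617],
       [  0.        ,   0.        ,   1.        ]]), 'origin': array([0.00289041, 0.73800023, 0.87620651]), 'rotation': array([ 0.3551111 , -1.03654819, -2.24921944])}
{'clock': 0.15, 'joints': array([ 1.22441124,  0.43505418,  0.02495824,  1.57389573, -0.01160647,
        1.13400598, -0.07510608]), 'dq': array([ 2.98132647e-04, -1.61968174e-03,  4.00367734e-06, -3.82467431e-03,
        1.01269606e-03,  3.90711587e-04, -3.15436769e-04]), 'joint_efforts': array([ 2.29916259e-04, -6.68264651e+01,  9.85899456e-01, -3.14691281e+01,
       -6.03161124e-02,  3.94561747e-02,  6.17350088e-05]), 'position': array([ 0.15071836, -0.6061092 ,  0.19762757]), 'ee_rot': array([-3.11711054e+00, -3.81745639e-01,  3.85499712e-04]), 'force': array([0.06302892, 0.56989797, 0.76153796]), 'ft_torque': array([-0.00123572, -0.00163619,  0.08293807]), 'gripper_force': 0.0, 'width': 0.9998424519516554} 0.0188
{'camera_matrix': array([[297.31863964,   0.        , 259.82344373],
       [  0.        , 297.31863964, 188.38210606],
       [  0.        ,   0.        ,   1.        ]]), 'tool_from_camera': array([[ 8.63612689e-04,  9.49981742e-01,  3.12304250e-01,
         8.49927563e-02],
       [ 9.99999210e-01, -5.35061519e-04, -1.13771533e-03,
         4.96747213e-04],
       [-9.13706800e-04,  3.12304986e-01, -9.49981453e-01,
        -1.86119771e-01],
       [ 0.00000000e+00,  0.00000000e+00,  0.00000000e+00,
         1.00000000e+00]])}
```

View pics/top.png

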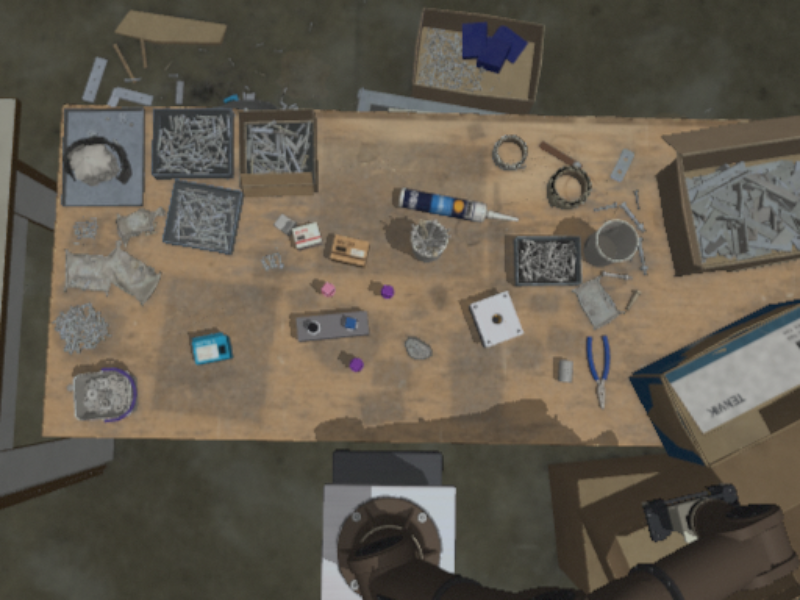

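View pics/scene.png

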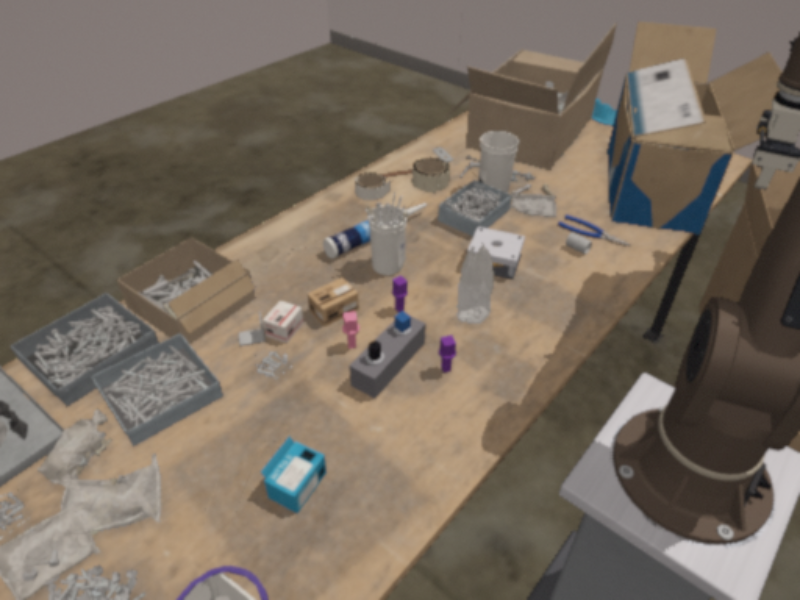

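```bash
python3 - <<'E'
from h import *
W=np.load("top.npy"); im=cv2.imread("top.png")
hsv=cv2.cvtColor(im,cv2.COLOR_BGR2HSV)
z=W[...,2]
def win(u,v,r): 
    m=np.zeros(z.shape,bool); m[v-r:v+r,u-r:u+r]=1; return m
def rect(m,nm):
    P=W[m]; print(nm,m.sum(),P.mean(0).round(4),cv2.minAreaRect(P[:,:2].astype(np.float32)*1000), np.median(P[:,2]))
print(z[195:220,212:236][::3].round(3))
rect(win(224,207,14)&(z>0.068)&(hsv[...,0]>95)&(hsv[...,0]<125)&(hsv[...,1]>100),"blue")
rect(win(200,208,10)&(z>0.066),"black")
rect(win(212,208,35)&(z>0.04)&(z<0.065),"stand")
rect(win(318,204,30)&(z>0.045)&(z<0.07),"plate")
m=win(318,204,30)&(z>0.04)&(z<0.07)
# bore: hole pixels
h=win(318,204,9)&((z<0.045)|np.isnan(z)); v,u=np.where(h); print("hole",u.mean(),v.mean(),h.sum())
g=cv2.cvtColor(im,cv2.COLOR_BGR2GRAY); print(g[195:214,308:330])
for n,(a,b) in dict(p1=(248,186),p2=(228,233),p3=(210,184),bag=(267,222)).items():
    rect(win(a,b,12)&(z>0.02),n)
cv2.imwrite("pics/c.png",cv2.resize(im[170:245,180:345],None,fx=4.8,fy=4.8,interpolation=cv2.INTER_CUBIC))
E
```

```text
[[ 0.006 -0.007  0.005  0.    -0.    -0.004 -0.009  0.001  0.002 -0.003
   0.001 -0.005 -0.006  0.008 -0.001 -0.001  0.004 -0.002 -0.002  0.002
  -0.003 -0.006  0.002  0.002]
 [ 0.008  0.001 -0.003 -0.005  0.003 -0.001 -0.009  0.011 -0.005  0.006
   0.003 -0.006  0.005  0.004 -0.003  0.002 -0.003 -0.001 -0.008 -0.001
  -0.004  0.003 -0.005  0.012]
 [ 0.06   0.057  0.058    nan  0.059  0.053  0.053  0.06   0.052  0.051
   0.053  0.049  0.053  0.046  0.056  0.058  0.059  0.06   0.056  0.051
   0.056  0.056  0.053  0.009]
 [ 0.056  0.058  0.061  0.051  0.056  0.052  0.058  0.051  0.045  0.052
   0.092  0.087  0.09   0.091  0.095  0.088  0.054  0.055  0.051  0.053
   0.06   0.055  0.055  0.061]
 [ 0.057  0.054  0.063  0.056  0.052  0.058  0.056  0.059  0.06   0.09
   0.092  0.089  0.091  0.085  0.095  0.079  0.062  0.06   0.056  0.057
   0.063  0.065  0.046  0.061]
 [ 0.047  0.059  0.064  0.057  0.055  0.063  0.057  0.047  0.054  0.047
   0.055  0.059  0.06   0.055  0.059  0.064  0.056  0.056  0.062  0.046
   0.053  0.061  0.055  0.059]
 [ 0.059  0.06   0.048  0.054  0.067  0.064    nan 
[... 2804 characters left out ...]
164 190 190 190 187 189 190 188 189 189 189 189 189 189 188 190 188 189
  188 187 188 189]]
p1 64 [0.6158 0.0137 0.0718] ((616.9158935546875, 13.701955795288086), (30.303302764892578, 30.204605102539062), 34.26466751098633) 0.07758964778287636
p2 62 [0.4411 0.0836 0.071 ] ((440.7911682128906, 83.52433013916016), (30.315990447998047, 30.099973678588867), 6.161680698394775) 0.07854943051292729
p3 66 [0.618  0.1544 0.0707] ((618.9595947265625, 154.61708068847656), (30.3631534576416, 31.93815040588379), 27.42361068725586) 0.07729594665591699
bag 197 [ 0.4786 -0.0577  0.1408] ((478.5921325683594, -60.38616180419922), (68.79106140136719, 42.941959381103516), 63.432579040527344) 0.15227388312722967
```

View pics/c.png

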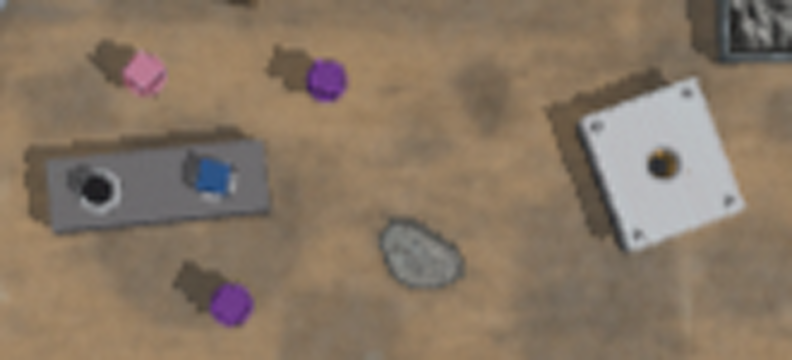

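Emit:
apply_moves(commands=[[60, 0, 0, 0.83, 0], [60, 0, 0, 0.83, 0], [60, 0.32, 0.588, 0, 0], [60, 0.32, 0.588, 0, 0], [60, 0.32, 0.588, 0, 0], [60, 0.32, 0.588, 0, 0], [60, 0.32, 0.588, 0, 0], [60, 0.32, 0.588, 0, 0], [60, 0.32, 0.588, 0, 0], [60, 0.32, 0.588, 0, 0], [60, 0.32, 0.588, 0, 0], [60, 0.32, 0.588, 0, 0]])

```text
clock: 1.65
position: [0.3432, -0.2525, 0.2978]
ee_rot: [3.118, 0.382, -0.0]
force: [0.8, -0.3, -0.5]
width: 0.6
gripper_force: 0.0
```

Emit:
apply_moves(commands=[[60, 0.32, 0.588, 0, 0], [60, 0.32, 0.588, 0, 0], [60, 0.32, 0.588, 0, 0], [60, 0.32, 0.588, 0, 0], [60, 0.32, 0.588, 0, 0], [60, 0.32, 0.588, 0, 0], [60, 0.32, 0.588, 0, 0], [60, 0.32, 0.588, 0, 0], [60, 0, 0, -0.5, 0], [60, 0, 0, -0.5, 0], [60, 0, 0, 0, 0]])

```text
clock: 3.02
position: [0.4948, 0.0281, 0.236]
ee_rot: [-3.118, -0.382, 0.007]
force: [-0.3, 0.5, 0.4]
width: 0.601
gripper_force: 0.0
```

```bash
cat >> h.py <<'E'
def wrist():
    s=observe(); p=imaging.camera_params("wrist"); T=np.array(p["tool_from_camera"]); K=np.array(p["camera_matrix"])
    im,d=imaging.get_image("wrist"); R=cv2.Rodrigues(s["ee_rot"])[0]
    h,w=d.shape; u,v=np.meshgrid(np.arange(w),np.arange(h))
    x=(u-K[0,2])/K[0,0]; y=(v-K[1,2])/K[1,1]; th=np.hypot(x,y)+1e-9
    k=np.tan(np.minimum(th,1.4))/th
    ray=np.stack([x*k,-y*k,-np.ones_like(x)],-1)
    A=R@T[:3,:3]; o=R@T[:3,3]+s["position"]
    rw=ray@A.T
    W=rw*d[...,None]+o; W[d==0]=np.nan
    return s,im,d,W,rw,o
def onplane(rw,o,z): return o+rw*((z-o[2])/rw[...,2])[...,None]
E
python3 - <<'E'
from h import *
s,im,d,W,rw,o=wrist(); np.save("w1.npy",W); cv2.imwrite("w1.png",im[...,::-1])
cv2.imwrite("pics/w1.png",cv2.resize(im[...,::-1],(800,600)))
hsv=cv2.cvtColor(im,cv2.COLOR_RGB2HSV)
m=(hsv[...,0]>100)&(hsv[...,0]<122)&(hsv[...,1]>110)&(W[...,2]>0.08)&(W[...,2]<0.1)
P=W[m]; print(m.sum(),P.mean(0),np.median(P[:,2]))
Q=onplane(rw,o,0.091)[m][:,:2]
Q=Q[np.linalg.norm(Q-np.median(Q,0),axis=1)<0.025]
print(len(Q),Q.mean(0),cv2.minAreaRect((Q*1000).astype(np.float32)))
v,u=np.where(m);print(u.mean(),v.mean())
print(cv2.Rodrigues(s["ee_rot"])[0].round(3))
# bore from top
W=0
im,d,W=cloud("top");p=imaging.camera_params("top");K=p["camera_matrix"]
g=cv2.cvtColor(im,cv2.COLOR_RGB2GRAY).astype(float); w=np.clip(185-g[198:210,313:323],0,None)
u=(np.arange(313,323)*w.sum(0)).sum()/w.sum(); v=(np.arange(198,210)*w.sum(1)).sum()/w.sum()
r=cv2.Rodrigues(p["rotation"])[0]@np.array([(u-K[0,2])/K[0,0],-(v-K[1,2])/K[1,1],-1])
print("bore",p["origin"]+r*((0.056-p["origin"][2])/r[2]))
E
```

```text
437 [0.53716439 0.09811491 0.09004166] 0.09035298200311154
437 [0.53727559 0.09798119] ((537.3296508789062, 97.9775390625), (23.629560470581055, 24.51007843017578), 82.17472839355469)
207.70480549199084 118.17848970251717
[[ 0.97   0.242 -0.005]
 [ 0.242 -0.97  -0.   ]
 [-0.004 -0.001 -1.   ]]
bore [ 0.55525901 -0.25026428  0.056     ]
```

View pics/w1.png

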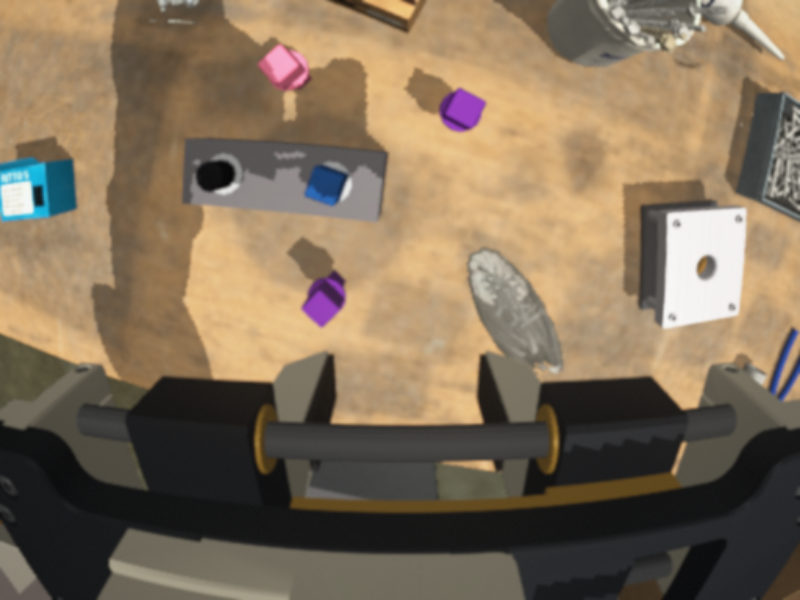

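Emit:
apply_moves(commands=[[60, 0.177, 0.292, -0.317, -0.192], [60, 0.177, 0.292, -0.317, -0.192], [60, 0.177, 0.292, -0.317, -0.192], [60, 0.177, 0.292, -0.317, -0.192], [60, 0, 0, 0, 0], [60, 0, 0, 0, 0]])

```text
clock: 3.88
position: [0.5395, 0.0981, 0.1631]
ee_rot: [3.134, -0.218, 0.002]
force: [0.4, -0.3, 0.2]
width: 0.599
gripper_force: 0.0
```

```bash
cat > head.py <<'E'
from h import *
s,im,d,W,rw,o=wrist(); cv2.imwrite("w2.png",im[...,::-1])
hsv=cv2.cvtColor(im,cv2.COLOR_RGB2HSV)
m=(hsv[...,0]>100)&(hsv[...,0]<122)&(hsv[...,1]>110)&(W[...,2]>0.083)&(W[...,2]<0.1)
Q=onplane(rw,o,0.091)[m][:,:2]
Q=Q[np.linalg.norm(Q-np.median(Q,0),axis=1)<0.025]
print(len(Q),Q.mean(0),cv2.minAreaRect((Q*1000).astype(np.float32)), np.nanmedian(W[m][:,2]))
R=cv2.Rodrigues(s["ee_rot"])[0]; print(s["position"],R[:,1],np.degrees(np.arctan2(R[1,1],R[0,1])))
E
python3 head.py
```

```text
617 [0.53798381 0.09879692] ((537.8710327148438, 98.78314208984375), (21.366962432861328, 24.181760787963867), 82.0735855102539) 0.0906125301294865
[0.53949003 0.09814332 0.16306535] [-1.38549978e-01 -9.90355439e-01 -8.64007375e-05] -97.9639484516951
```

Emit:
apply_moves(commands=[[55, -0.025, 0.012, -0.4, 0], [55, 0, 0, -0.4, 0], [55, 0, 0, -0.4, 0], [55, 0, 0, -0.3, 0], [55, 0, 0, -0.1, 0], [55, 0, 0, 0, 0], [0, 0, 0, 0, 0], [0, 0, 0, 0, 0], [0, 0, 0, 0, 0], [0, 0, 0, 0, 0], [0, 0, 0, 0, 0], [0, 0, 0, 0, 0]], newtons=30)

```text
clock: 5.42
position: [0.5374, 0.0993, 0.0658]
ee_rot: [3.134, -0.22, -0.0]
force: [-0.0, -0.2, -0.5]
width: 0.006
gripper_force: 0.0
```

```bash
python3 - <<'E'
from h import *
s,im,d,W,rw,o=wrist(); print(s["width"],s["gripper_force"])
a=cv2.resize(im[...,::-1],(512,384))
im2,_,_=cloud("scene"); b=cv2.resize(im2[150:290,180:320,::-1],(384,384))
cv2.imwrite("pics/g.png",cv2.resize(np.hstack([a,b]),(800,343)))
E
```

```text
0.00619496128981916 0.0
```

View pics/g.png

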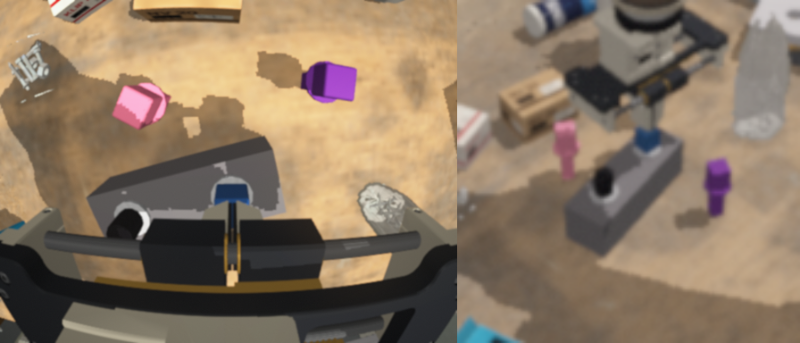

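```bash
python3 - <<'E'
from h import *
s,im,d,W,rw,o=wrist(); print(s["position"],o)
u=int(232*512/400*1.0/1.143*1.0) # approx
hsv=cv2.cvtColor(im,cv2.COLOR_RGB2HSV)
m=(hsv[...,0]>100)&(hsv[...,0]<122)&(hsv[...,1]>110)&(W[...,2]>0.04)&(W[...,2]<0.14)&(np.abs(W[...,0]-.54)<.06)
v,uu=np.where(m); print(m.sum(),uu.min(),uu.max(),v.min(),v.max(),np.nanmedian(W[m],0)); c=int(np.median(uu))
for r in range(v.min()-6,min(v.max()+75,383),3): print(r,im[r,c],W[r,c].round(4),W[r,c-6].round(4))
I,D,S=cloud("scene")
h2=cv2.cvtColor(I,cv2.COLOR_RGB2HSV); m=(h2[...,0]>100)&(h2[...,0]<122)&(h2[...,1]>110)&(np.abs(S[...,0]-.537)<.04)&(np.abs(S[...,1]-.1)<.05)
print(m.sum(),np.nanmin(S[m],0),np.nanmax(S[m],0))
E
```

```text
[0.53743718 0.09929314 0.06575523] [0.62171504 0.08695941 0.25187458]
683 241 278 207 228 [0.54796829 0.09755713 0.0823496 ]
201 [163 162 159] [0.5508 0.0972 0.0612] [0.5515 0.1013 0.0618]
204 [150 151 151] [0.5486 0.0976 0.0612] [0.549  0.1017 0.0609]
207 [31 49 79] [0.5483 0.0976 0.0662] [0.5489 0.1016 0.0663]
210 [27 47 77] [0.548  0.0976 0.0707] [0.5487 0.1015 0.0709]
213 [27 47 78] [0.5483 0.0976 0.0765] [0.5489 0.1014 0.0766]
216 [28 48 79] [0.548  0.0976 0.0805] [0.5484 0.1014 0.0803]
219 [27 49 79] [0.5482 0.0976 0.0857] [0.5486 0.1012 0.0855]
222 [ 32  60 102] [0.548  0.0976 0.0895] [0.5483 0.1012 0.0892]
225 [ 34  68 117] [0.5463 0.0978 0.0903] [0.5486 0.1011 0.094 ]
228 [25 31 42] [0.5473 0.0977 0.0964] [0.5489 0.1009 0.0988]
231 [25 29 36] [0.547  0.0977 0.0998] [0.549  0.1008 0.1028]
234 [26 30 36] [0.5468 0.0978 0.103 ] [0.5488 0.1008 0.1062]
237 [25 29 35] [0.5471 0.0977 0.1072] [0.5489 0.1007 0.1099]
240 [25 28 34] [0.5474 0.0977 0.1113] [0.5494 0.1005 0.1144]
243 [24 28 34] [0.5474 0.0976 0.1148] [0.5487 0.1006 0.1163]
246 [24 28 34] [0.547  0.0977 0.1173] [0.5487 0.
[... 486 characters left out ...]
0.096  0.1762]
273 [46 46 46] [0.5682 0.0946 0.1732] [0.571  0.0961 0.1769]
276 [57 57 57] [0.5683 0.0946 0.175 ] [0.5707 0.0961 0.178 ]
279 [66 65 64] [0.5677 0.0947 0.1758] [0.5696 0.0963 0.178 ]
282 [68 68 67] [0.5671 0.0948 0.1766] [0.569  0.0963 0.1789]
285 [77 76 76] [0.5668 0.0948 0.1777] [0.5686 0.0964 0.1797]
288 [72 72 72] [0.5651 0.0951 0.177 ] [0.5681 0.0964 0.1806]
291 [69 69 68] [0.5646 0.0951 0.1779] [0.567  0.0966 0.1807]
294 [64 63 62] [0.5625 0.0954 0.1768] [0.5655 0.0968 0.1802]
297 [97 81 62] [0.5317 0.0998 0.1399] [0.5651 0.0969 0.1812]
300 [100  82  62] [0.5302 0.1001 0.1404] [0.5634 0.0971 0.1806]
60 [0.52244856 0.09237704 0.06501273] [0.54334116 0.11516932 0.09293947]
```

```bash
python3 - <<'E'
from h import *
W=np.load("w1.npy")
P=np.array([0.4948,0.0281,0.236]); R=cv2.Rodrigues(np.array([-3.118,-.382,.007]))[0]
L=(W-P)@R   # tool coords
m=(np.abs(L[...,0])<.02)&(np.abs(L[...,1])<.06)&(L[...,2]<.03)&(L[...,2]>-.1)
v,u=np.where(m); print(m.sum(),np.nanmax(L[m],0))
Z=L[m][:,2]; print(np.percentile(Z,[50,90,98,100]))
for uu in (195,200,205,209,212,310,314,318,325):
    print(uu,[L[r,uu].round(3).tolist() for r in range(222,262,4)])
E
```

```text
3916 [ 0.01515525  0.04548668 -0.02689934]
[-0.05917619 -0.03792297 -0.03073777 -0.02689934]
195 [[-0.111, -0.102, 0.237], [-0.117, -0.103, 0.237], [0.011, -0.036, -0.037], [0.011, -0.035, -0.041], [0.011, -0.034, -0.046], [0.011, -0.033, -0.051], [0.01, -0.033, -0.054], [0.011, -0.032, -0.059], [0.011, -0.031, -0.063], [0.011, -0.03, -0.067]]
200 [[-0.11, -0.093, 0.236], [-0.117, -0.094, 0.236], [0.011, -0.033, -0.036], [0.011, -0.032, -0.041], [0.011, -0.032, -0.046], [0.01, -0.031, -0.049], [0.011, -0.03, -0.056], [0.011, -0.029, -0.059], [0.009, -0.029, -0.06], [0.009, -0.029, -0.063]]
205 [[-0.11, -0.085, 0.236], [0.011, -0.031, -0.031], [0.011, -0.03, -0.037], [0.011, -0.03, -0.041], [0.009, -0.029, -0.043], [0.009, -0.029, -0.047], [0.01, -0.028, -0.052], [0.01, -0.027, -0.057], [0.008, -0.027, -0.057], [0.007, -0.027, -0.06]]
209 [[-0.11, -0.079, 0.237], [0.01, -0.029, -0.029], [0.009, -0.029, -0.033], [0.009, -0.028, -0.038], [0.009, -0.027, -0.043], [0.007, -0.027, -0.044], [0.005, -0.027, -0.045], [0.004, -0.027, -0.047], [0.003, -0.027, -0.049], [0.001, -0.027, -0.05]]
21
[... 513 characters left out ...]
37], [0.011, 0.032, -0.031], [0.011, 0.031, -0.036], [0.011, 0.03, -0.042], [0.01, 0.03, -0.043], [0.009, 0.03, -0.048], [0.009, 0.029, -0.051], [0.009, 0.028, -0.055], [0.007, 0.028, -0.056], [0.006, 0.028, -0.058]]
318 [[-0.042, 0.061, 0.089], [0.011, 0.035, -0.032], [0.011, 0.034, -0.036], [0.011, 0.033, -0.042], [0.011, 0.032, -0.046], [0.01, 0.031, -0.049], [0.01, 0.031, -0.053], [0.01, 0.03, -0.057], [0.009, 0.03, -0.06], [0.009, 0.029, -0.064]]
325 [[-0.029, 0.061, 0.061], [-0.035, 0.063, 0.066], [0.011, 0.038, -0.036], [0.011, 0.037, -0.041], [0.011, 0.036, -0.047], [0.011, 0.035, -0.051], [0.011, 0.034, -0.055], [0.011, 0.033, -0.059], [0.011, 0.032, -0.063], [0.011, 0.032, -0.067]]
```

The fingertips actually end about 27 mm behind the reported TCP, so the grip closed just above the head. I'll reopen and go 26 mm lower.

Emit:
apply_moves(commands=[[0, 0, 0, 0.2, 0], [55, 0, 0, 0, 0], [55, 0, 0, 0, 0], [55, 0, 0, 0, 0], [55, 0, 0, 0, 0], [55, 0, 0, -0.2, 0], [55, 0, 0, -0.2, 0], [55, 0, 0, -0.13, 0], [55, 0, 0, -0.1, 0], [55, 0, 0, 0, 0]])

```text
clock: 6.88
position: [0.5371, 0.0993, 0.0394]
ee_rot: [3.134, -0.22, -0.001]
force: [0.5, -0.1, 0.4]
width: 0.55
gripper_force: 0.0
```

Emit:
apply_moves(commands=[[0, 0, 0, 0, 0], [0, 0, 0, 0, 0], [0, 0, 0, 0, 0], [0, 0, 0, 0, 0], [0, 0, 0, 0, 0], [0, 0, 0, 0, 0]])

```text
clock: 7.62
position: [0.5376, 0.0993, 0.0402]
ee_rot: [-3.134, 0.22, -0.001]
force: [-0.3, 0.3, 4.3]
width: 0.262
gripper_force: 30.0
```

Emit:
apply_moves(commands=[[0, 0, 0, 0.15, 0], [0, 0, 0, 0.3, 0], [0, 0, 0, 0.5, 0], [0, 0, 0, 0.55, 0], [0, 0, 0, 0.55, 0], [0, 0, 0, 0.55, 0], [0, 0, 0, 0.55, 0], [0, 0, 0, 0.4, 0], [0, 0, 0, 0.1, 0], [0, 0, 0, 0, 0]])

```text
clock: 8.88
position: [0.5372, 0.0993, 0.2591]
ee_rot: [3.134, -0.22, 0.0]
force: [0.7, -0.3, -1.8]
width: 0.259
gripper_force: 30.0
```

Emit:
apply_moves(commands=[[0, 0, -0.3, 0, 0], [0, 0.03, -0.5, 0, 0], [0, 0.03, -0.6, 0, 0], [0, 0.03, -0.6, 0, 0], [0, 0.03, -0.6, 0, 0], [0, 0.03, -0.6, 0, 0], [0, 0.03, -0.6, 0, 0], [0, 0.03, -0.6, 0, 0], [0, 0.03, -0.6, 0, 0], [0, 0.03, -0.5, 0, 0], [0, 0.03, -0.3, 0, 0], [0, 0, 0, 0, 0]])

```text
clock: 10.38
position: [0.5546, -0.2503, 0.2581]
ee_rot: [-3.134, 0.224, 0.002]
force: [0.8, -0.2, -0.6]
width: 0.263
gripper_force: 30.0
```

```bash
cat > bore.py <<'E'
from h import *
s,im,d,W,rw,o=wrist(); np.save("w3.npy",W); cv2.imwrite("w3.png",im[...,::-1])
P=onplane(rw,o,0.056); g=cv2.cvtColor(im,cv2.COLOR_RGB2GRAY).astype(float)
pl=(np.abs(W[...,2]-.056)<.006)&(np.hypot(P[...,0]-.555,P[...,1]+.25)<.075)
print("plate",pl.sum(),cv2.minAreaRect((P[pl][:,:2]*1000).astype(np.float32)),np.median(W[pl][:,2]))
r=np.hypot(P[...,0]-.555,P[...,1]+.25)<.02
lev=np.median(g[pl]); print(lev)
m=r&(g<lev*.75)&(W[...,2]<.07)
mm=m.astype(np.uint8); n,l,st,ce=cv2.connectedComponentsWithStats(mm); print(st[1:],ce[1:])
Q=P[m][:,:2]; print("hole",m.sum(),Q.mean(0),cv2.minEnclosingCircle((Q*1000).astype(np.float32)),cv2.minAreaRect((Q*1000).astype(np.float32)))
print(s["position"])
cv2.imwrite("pics/w3.png",cv2.resize(im[...,::-1],(800,600)))
E
python3 bore.py
```

```text
plate 5396 ((555.3953857421875, -251.0452880859375), (110.71561431884766, 96.77012634277344), 21.104373931884766) 0.055715318999276925
241.0
[[252 149  18  18 256]] [[260.34375    157.38671875]]
hole 256 [ 0.55528809 -0.25209114] ((555.5819091796875, -251.86351013183594), 12.439386367797852) ((555.0521240234375, -252.26779174804688), (22.733694076538086, 23.254629135131836), 81.8459701538086)
[ 0.55461588 -0.25029374  0.25807265]
```

View pics/w3.png

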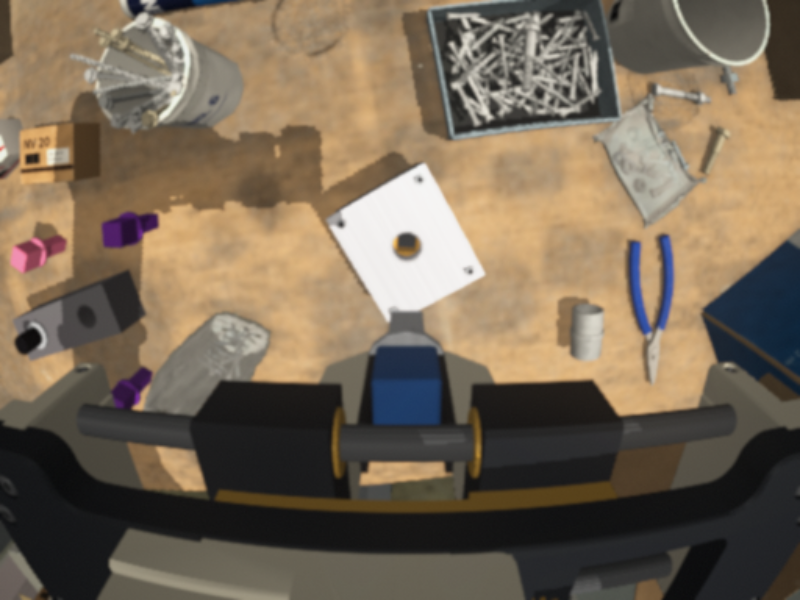

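```bash
python3 - <<'E'
from h import *
W=np.load("w3.npy"); im=cv2.imread("w3.png"); s=observe(); R=cv2.Rodrigues(s["ee_rot"])[0]
L=(W-s["position"])@R; hsv=cv2.cvtColor(im,cv2.COLOR_BGR2HSV)
print(R.round(4).tolist())
v,u=np.mgrid[:384,:512]
near=(np.abs(L[...,0])<.04)&(np.abs(L[...,1])<.03)
for nm,r0,r1 in(("shank",198,211),("head",225,265)):
  for r in range(r0,r1,3 if nm=="shank" else 6):
    k=near[r]&(np.abs(np.arange(512)-260)<40)
    if nm=="head": k&=(hsv[r,:,0]>100)&(hsv[r,:,0]<122)&(hsv[r,:,1]>110)
    q=L[r][k]
    if len(q)>3: print(nm,r,k.sum(),"x",np.median(q[:,0]).round(4),"y",q[:,1].min().round(4),q[:,1].max().round(4),"mid",(q[:,1].min()+q[:,1].max())/2,"z",np.median(q[:,2]).round(4))
k=near&(L[...,2]>-.05)&(v>205)&(v<232)&(np.abs(L[...,1])<.02); 
for r in range(208,232,2):
  q=L[r][k[r]]; print(r,len(q),q.mean(0).round(4) if len(q) else "", q[:,1].min().round(4) if len(q) else "", q[:,1].max().round(4) if len(q) else "")
E
```

```text
[[0.9901, -0.1402, -0.0009], [-0.1402, -0.9901, 0.0009], [-0.0011, -0.0008, -1.0]]
shank 201 21 x 0.0064 y -0.0054 0.0096 mid 0.0020824658000621506 z 0.023
shank 204 22 x 0.0065 y -0.0052 0.0101 mid 0.002465725938491937 z 0.0168
shank 207 22 x 0.0064 y -0.005 0.0099 mid 0.002452085595271245 z 0.0108
shank 210 23 x 0.0066 y -0.0056 0.0097 mid 0.0020525115489513283 z 0.005
head 225 36 x 0.0104 y -0.0078 0.0128 mid 0.002473232304727138 z -0.0276
head 231 40 x 0.0103 y -0.0086 0.0134 mid 0.002413900176055637 z -0.0352
head 237 42 x 0.0109 y -0.0088 0.0135 mid 0.002357653179587813 z -0.0437
head 243 45 x 0.0102 y -0.0089 0.0144 mid 0.002734058248471098 z -0.0493
head 249 46 x 0.0071 y -0.0093 0.0143 mid 0.0025237479736298597 z -0.0501
head 255 44 x 0.0034 y -0.0091 0.0144 mid 0.0026561091445537824 z -0.0501
head 261 45 x -0.0006 y -0.0092 0.0144 mid 0.0026171045177750245 z -0.0498
208 22 [0.0064 0.0024 0.0091] -0.005 0.0099
210 23 [ 0.0088  0.0021 -0.0004] -0.0056 0.0097
212 24 [ 0.0147  0.0024 -0.018 ] -0.0047 0.0095
214 30 [ 0.014   0.0024 -0.0194] -0.0065 0.0114
216 34 [ 0.0128  0.0024 -0.0197] -0.0078 0.0126
218 40 [ 0.0115  0.0024 -0.0199] -0.0097 0.0145
220 44 [ 0.0102  0.0024 -0.0199] -0.0109 0.0159
222 46 [ 0.0102  0.0024 -0.0228] -0.0115 0.0164
224 48 [ 0.0098  0.0024 -0.0249] -0.0122 0.0171
226 59 [ 0.01    0.0027 -0.028 ] -0.0142 0.0196
228 68 [ 0.0104  0.0007 -0.0316] -0.0186 0.0199
230 71 [ 0.0105 -0.0001 -0.0344] -0.0198 0.0196
```

Emit:
apply_moves(commands=[[0, 0.03, 0, -0.3, 0], [0, 0, 0, -0.4, 0], [0, 0, 0, -0.4, 0], [0, 0, 0, -0.4, 0], [0, 0, 0, -0.4, 0], [0, 0, 0, -0.25, 0], [0, 0, 0, 0, 0], [0, 0, 0, 0, 0]])

```text
clock: 11.42
position: [0.5578, -0.2485, 0.1307]
ee_rot: [3.134, -0.22, 0.002]
force: [0.4, -0.1, -1.3]
width: 0.257
gripper_force: 30.0
```

```bash
cat > rel.py <<'E'
from h import *
s,im,d,W,rw,o=wrist(); cv2.imwrite("w4.png",im[...,::-1]); R=cv2.Rodrigues(s["ee_rot"])[0]
L=(W-s["position"])@R; hsv=cv2.cvtColor(im,cv2.COLOR_RGB2HSV)
P=onplane(rw,o,0.056); g=cv2.cvtColor(im,cv2.COLOR_RGB2GRAY).astype(float)
pl=(np.abs(W[...,2]-.056)<.004)&(np.hypot(P[...,0]-.555,P[...,1]+.25)<.075)
lev=np.median(g[pl]); print(s["position"],"lev",lev,np.median(W[pl][:,2]),cv2.minAreaRect((P[pl][:,:2]*1000).astype(np.float32)))
hm=(np.hypot(P[...,0]-.555,P[...,1]+.25)<.022)&(g<lev*.75)&(W[...,2]<.054)
Q=P[hm][:,:2]*1000; print("hole",len(Q),Q.mean(0),Q.min(0),Q.max(0),cv2.minEnclosingCircle(Q.astype(np.float32)))
sh=(np.abs(L[...,0])<.02)&(np.abs(L[...,1])<.02)&(L[...,2]>-.01)&(L[...,2]<.027)
v=np.where(sh)[0]
for r in range(v.min(),v.max()+1,3):
    q=L[r][sh[r]]; print(r,len(q),np.median(q,0).round(4),((q[:,1].min()+q[:,1].max())/2).round(4))
q=L[sh]; c=np.array([np.median(q[:,0])-.008,(np.percentile(q[:,1],1)+np.percentile(q[:,1],99))/2,0]); print("axis tool",c,"world",(R@c+s["position"])[:2])
cv2.imwrite("pics/w4.png",cv2.resize(im[130:300,170:350,::-1],(635,600),interpolation=cv2.INTER_CUBIC))
E
python3 rel.py
```

```text
[ 0.55783102 -0.24852904  0.13070016] lev 237.0 0.05570704064566079 ((555.6463012695312, -250.9091796875), (110.11429595947266, 96.42219543457031), 21.066999435424805)
hole 468 [ 556.85405555 -251.43383855] [ 544.69724102 -263.36082958] [ 568.15160076 -235.63070956] ((557.23779296875, -249.07635498046875), 15.294918060302734)
199 6 [ 0.0068 -0.0018  0.0266] 0.0013
202 22 [0.0066 0.0005 0.0207] 0.0005
205 22 [0.0067 0.0005 0.0144] 0.0005
208 22 [0.0066 0.0005 0.0088] 0.0005
211 9 [ 0.0067 -0.0046  0.003 ] 0.0002
axis tool [-0.00133915  0.00037507  0.        ] world [ 0.55645264 -0.24871368]
```

View pics/w4.png

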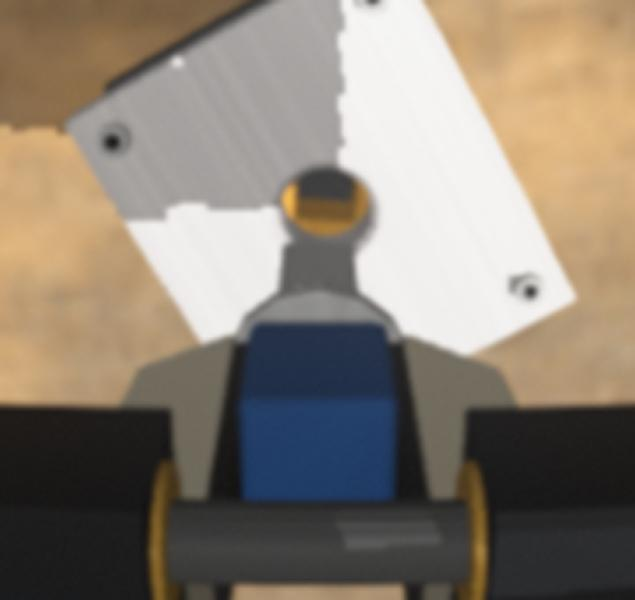

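Emit:
apply_moves(commands=[[0, -0.013, -0.037, -0.22, 0], [0, 0, 0, -0.22, 0], [0, 0, 0, -0.2, 0], [0, 0, 0, 0, 0], [0, 0, 0, 0, 0]])

```text
clock: 12.1
position: [0.5566, -0.2509, 0.0916]
ee_rot: [-3.134, 0.22, -0.0]
force: [-0.0, 0.2, -1.2]
width: 0.259
gripper_force: 30.0
```

```bash
python3 rel.py
```

```text
[ 0.55664619 -0.25089291  0.09163247] lev 168.0 0.05569149948093563 ((555.4244384765625, -251.11224365234375), (111.04850006103516, 96.19547271728516), 21.33909034729004)
hole 247 [ 561.21494416 -252.32698641] [ 548.39832425 -262.99950262] [ 568.10805359 -238.6099926 ] ((556.0606079101562, -250.84231567382812), 12.286746978759766)
199 12 [ 0.0068 -0.001   0.0266] -0.0006
202 21 [0.0067 0.0001 0.0204] 0.0006
205 22 [0.0066 0.0005 0.0147] 0.0005
208 22 [0.0065 0.0005 0.009 ] 0.0005
211 9 [ 0.0066 -0.0046  0.0033] 0.0002
axis tool [-0.00135615  0.00039383  0.        ] world [ 0.55524831 -0.25109334]
```

View pics/w4.png

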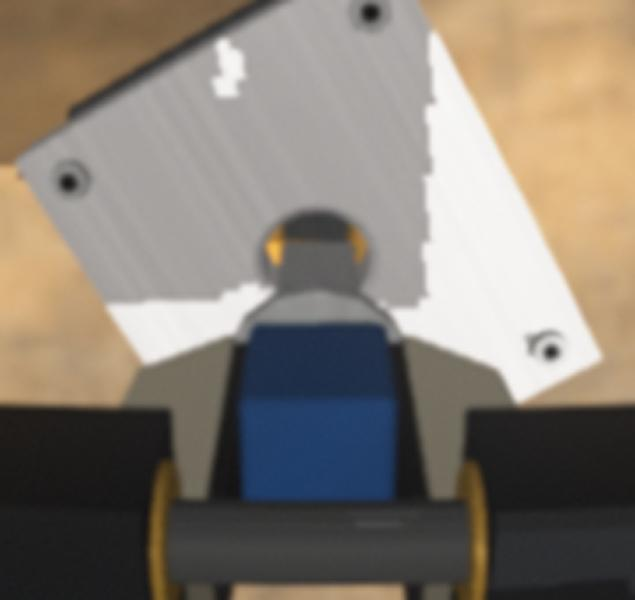

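Emit:
apply_moves(commands=[[0, 0, 0, -0.04, 0], [0, 0, 0, -0.04, 0], [0, 0, 0, -0.04, 0], [0, 0, 0, -0.03, 0], [0, 0, 0, 0, 0]])

```text
clock: 12.78
position: [0.5563, -0.2509, 0.0824]
ee_rot: [-3.134, 0.22, 0.0]
force: [-0.1, 0.0, -2.5]
width: 0.255
gripper_force: 30.0
```

Emit:
apply_moves(commands=[[0, 0, 0, -0.04, 0], [0, 0, 0, -0.04, 0], [0, 0, 0, -0.04, 0], [0, 0, 0, -0.04, 0], [0, 0, 0, 0, 0]])

```text
clock: 13.4
position: [0.5563, -0.2508, 0.0727]
ee_rot: [-3.134, 0.22, 0.001]
force: [0.2, -0.6, -1.3]
width: 0.259
gripper_force: 30.0
```

Tip about 5 mm above the gear; approach slowly.

Emit:
apply_moves(commands=[[0, 0, 0, -0.03, 0], [0, 0, 0, -0.02, 0], [0, 0, 0, -0.01, 0], [0, 0, 0, 0, 0]])

```text
clock: 13.9
position: [0.5564, -0.2509, 0.0693]
ee_rot: [3.134, -0.22, -0.0]
force: [0.8, -0.2, -1.7]
width: 0.259
gripper_force: 30.0
```

Emit:
apply_moves(commands=[[0, 0, 0, -0.01, 0], [0, 0, 0, -0.01, 0], [0, 0, 0, 0, 0]])

```text
clock: 14.28
position: [0.5564, -0.2509, 0.0681]
ee_rot: [3.134, -0.22, -0.0]
force: [0.4, -0.1, -2.0]
width: 0.264
gripper_force: 30.0
```

Emit:
apply_moves(commands=[[0, 0, 0, -0.01, 0], [0, 0, 0, -0.01, 0], [0, 0, 0, 0, 0]])

```text
clock: 14.65
position: [0.5564, -0.2509, 0.0669]
ee_rot: [3.134, -0.22, -0.0]
force: [0.6, 0.0, -1.4]
width: 0.258
gripper_force: 30.0
```

Emit:
apply_moves(commands=[[0, 0, 0, -0.01, 0], [0, 0, 0, -0.01, 0], [0, 0, 0, 0, 0]])

```text
clock: 15.02
position: [0.5564, -0.2509, 0.0657]
ee_rot: [-3.134, 0.22, 0.0]
force: [-0.7, 0.2, -1.6]
width: 0.259
gripper_force: 30.0
```

Emit:
apply_moves(commands=[[0, 0, 0, -0.01, 0], [0, 0, 0, -0.005, 0], [0, 0, 0, 0, 0]])

```text
clock: 15.4
position: [0.5564, -0.2509, 0.0648]
ee_rot: [3.134, -0.22, -0.0]
force: [0.3, -0.6, -1.3]
width: 0.261
gripper_force: 30.0
```

Emit:
apply_moves(commands=[[0, 0, 0, -0.01, 0], [0, 0, 0, 0, 0]])

```text
clock: 15.65
position: [0.5564, -0.2509, 0.0642]
ee_rot: [3.134, -0.22, -0.0]
force: [0.5, -0.3, -1.4]
width: 0.261
gripper_force: 30.0
```

Emit:
apply_moves(commands=[[0, 0, 0, -0.01, 0], [0, 0, 0, -0.01, 0], [0, 0, 0, 0, 0]])

```text
clock: 16.02
position: [0.5565, -0.2508, 0.063]
ee_rot: [-3.134, 0.22, 0.0]
force: [1.4, 0.0, -2.7]
width: 0.257
gripper_force: 30.0
```

Emit:
apply_moves(commands=[[0, 0, 0, -0.01, 0], [0, 0, 0, -0.01, 0], [0, 0, 0, 0, 0]])

```text
clock: 16.4
position: [0.5564, -0.2508, 0.0618]
ee_rot: [-3.134, 0.22, 0.0]
force: [-0.1, 1.4, -1.3]
width: 0.26
gripper_force: 30.0
```

Emit:
apply_moves(commands=[[0, 0, 0, -0.01, 0], [0, 0, 0, -0.01, 0], [0, 0, 0, 0, 0]])

```text
clock: 16.77
position: [0.5564, -0.2508, 0.0606]
ee_rot: [-3.134, 0.22, 0.0]
force: [-0.0, 0.9, -0.8]
width: 0.257
gripper_force: 30.0
```

Emit:
apply_moves(commands=[[0, 0, 0, -0.01, 0], [0, 0, 0, -0.01, 0], [0, 0, 0, -0.01, 0], [0, 0, 0, 0, 0]])

```text
clock: 17.27
position: [0.5565, -0.2508, 0.0588]
ee_rot: [-3.134, 0.22, 0.0]
force: [1.0, 2.2, -1.5]
width: 0.253
gripper_force: 30.0
```

Emit:
apply_moves(commands=[[0, 0, 0, -0.015, 0], [0, 0, 0, -0.015, 0], [0, 0, 0, -0.015, 0], [0, 0, 0, 0, 0]])

```text
clock: 17.77
position: [0.5565, -0.2508, 0.056]
ee_rot: [-3.134, 0.22, 0.0]
force: [0.3, 1.9, -1.1]
width: 0.26
gripper_force: 30.0
```

```bash
python3 rel.py | tail -8; python3 -c "
from h import *
print(observe()['ft_torque'],observe()['force'])"
```

```text
206 59 [0.0114 0.0002 0.0006] 0.0002
209 57 [0.0089 0.0009 0.0012] 0.0002
212 36 [0.0069 0.0002 0.0006] 0.0002
215 26 [ 0.0049 -0.0112  0.0002] -0.0002
218 18 [ 0.0025 -0.0139  0.0004] -0.0002
221 14 [ 0.0003 -0.0154  0.0003] -0.0002
224 9 [-0.002  -0.0164  0.0003] 0.0002
axis tool [ 4.29180377e-03 -7.11060856e-05  0.00000000e+00] world [ 0.56073412 -0.25136119]
[ 0.64760322 -0.14293131 -0.05404168] [0.18144947 2.52258915 0.12301835]
```

Emit:
apply_moves(commands=[[0, 0, 0.006, -0.02, 0], [0, 0, 0, -0.03, 0], [0, 0, 0, -0.03, 0], [0, 0, 0, -0.03, 0], [0, 0, 0, 0, 0]])

```text
clock: 18.45
position: [0.5563, -0.2506, 0.0493]
ee_rot: [3.134, -0.22, -0.0]
force: [0.6, 1.6, -1.7]
width: 0.256
gripper_force: 30.0
```

Emit:
apply_moves(commands=[[0, 0, 0, -0.03, 0], [0, 0, 0, -0.03, 0], [0, 0, 0, -0.02, 0], [0, 0, 0, 0, 0]])

```text
clock: 18.95
position: [0.5564, -0.2506, 0.0446]
ee_rot: [3.134, -0.22, -0.0]
force: [0.7, 0.9, -2.3]
width: 0.26
gripper_force: 30.0
```

Emit:
apply_moves(commands=[[0, 0, 0, -0.02, 0], [0, 0, 0, -0.015, 0], [0, 0, 0, 0, 0]])

```text
clock: 19.32
position: [0.5564, -0.2506, 0.0426]
ee_rot: [3.134, -0.22, -0.0]
force: [0.9, 0.7, -2.1]
width: 0.259
gripper_force: 30.0
```

Emit:
apply_moves(commands=[[0, 0, 0, -0.01, 0], [0, 0, 0, 0, 0]])

```text
clock: 19.58
position: [0.5564, -0.2506, 0.042]
ee_rot: [3.134, -0.22, -0.0]
force: [-0.3, 0.4, -2.4]
width: 0.26
gripper_force: 30.0
```

Emit:
apply_moves(commands=[[0, 0, 0, -0.008, 0], [0, 0, 0, 0, 0]])

```text
clock: 19.82
position: [0.5565, -0.2506, 0.0416]
ee_rot: [3.134, -0.22, 0.0]
force: [0.6, 1.4, -1.4]
width: 0.26
gripper_force: 30.0
```

Emit:
apply_moves(commands=[[0, 0, 0, -0.01, 0], [0, 0, 0, 0, 0]])

```text
clock: 20.08
position: [0.5564, -0.2506, 0.0409]
ee_rot: [3.134, -0.22, -0.0]
force: [1.1, 0.8, -1.8]
width: 0.258
gripper_force: 30.0
```

Emit:
apply_moves(commands=[[0, 0, 0, -0.008, 0], [0, 0, 0, 0, 0]])

```text
clock: 20.32
position: [0.5564, -0.2506, 0.0404]
ee_rot: [3.134, -0.22, -0.0]
force: [-0.6, 0.2, -1.7]
width: 0.259
gripper_force: 30.0
```

```bash
python3 - <<'E'
from h import *
s,im,d,W,rw,o=wrist(); R=cv2.Rodrigues(s["ee_rot"])[0]; L=(W-s["position"])@R
for r in range(208,235,2):
  k=(np.abs(L[r,:,1])<.01)&(np.abs(L[r,:,0])<.04); print(r,np.median(W[r][k],0).round(4))
print(s["force"])
E
```

```text
208 [ 0.5726 -0.2528  0.0557]
210 [ 0.5715 -0.2526  0.0557]
212 [ 0.5712 -0.2526  0.0577]
214 [ 0.5702 -0.2528  0.0601]
216 [ 0.5694 -0.2527  0.0609]
218 [ 0.5681 -0.2524  0.0611]
220 [ 0.5668 -0.2522  0.0609]
222 [ 0.567  -0.2523  0.064 ]
224 [ 0.5671 -0.252   0.0667]
226 [ 0.567  -0.2521  0.0696]
228 [ 0.5669 -0.252   0.0724]
230 [ 0.5669 -0.2523  0.0747]
232 [ 0.567  -0.252   0.0774]
234 [ 0.5668 -0.252   0.0801]
[-0.6316112   0.2145904  -1.67232907]
```

Emit:
apply_moves(commands=[[30, 0, 0, 0, 0], [40, 0, 0, 0, 0], [55, 0, 0, 0, 0], [55, 0, 0, 0, 0], [55, 0, 0, 0, 0], [55, 0, 0, 0.2, 0], [55, 0, 0, 0.4, 0], [55, 0, 0, 0.6, 0], [55, 0, 0, 0.6, 0], [55, 0, 0, 0.4, 0], [55, 0, 0, 0, 0]])

```text
clock: 21.75
position: [0.5579, -0.2509, 0.1754]
ee_rot: [3.132, -0.22, 0.007]
force: [-0.5, 0.3, 0.1]
width: 0.552
gripper_force: 0.0
```

```bash
python3 - <<'E'
from h import *
s,im,d,W,rw,o=wrist(); print(s["position"])
k=(np.hypot(W[...,0]-.5554,W[...,1]+.2511)<.03)
hsv=cv2.cvtColor(im,cv2.COLOR_RGB2HSV); b=(hsv[...,0]>100)&(hsv[...,0]<122)&(hsv[...,1]>110)
t=k&b&(W[...,2]>.087)&(W[...,2]<.1); Q=W[t]; print("headtop",t.sum(),np.median(Q,0),cv2.minAreaRect((Q[:,:2]*1000).astype(np.float32)))
r=np.hypot(W[...,0]-.5554,W[...,1]+.2511)
c=k&~b&(r<.0165)&(W[...,2]<.066); print("collar z",c.sum(),np.percentile(W[c][:,2],[25,50,75]),"plate",np.nanmedian(W[(r<.04)&(r>.022)][:,2]))
E
```

```text
[ 0.55793806 -0.25089887  0.17543322]
headtop 509 [ 0.55693135 -0.25154181  0.09062433] ((556.2647705078125, -251.78842163085938), (21.168912887573242, 22.06303596496582), 81.35604858398438)
collar z 212 [0.05997998 0.06062829 0.06134564] plate 0.29832324779057745
```

Collar top is at 0.0606 and head top at 0.0906, so it is seated and released with the arm clear.

```bash
python3 -c "
from cell import arm
print(arm.sign_off())"
```

```text
the job is handed in; nothing more can be done
None
```

The square shaft is seated in the gear unit: the last depth reading put its collar top at 0.0606 m, against 0.061 m when flush. I let go of it, raised the arm clear and handed the job in at about 22 s, but no verdict came back.

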